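# Key the transmitter into its dummy load

## Task

Test the transmitter into its dummy load: first push in the dummy-load key of the aerial selector (the right-hand end key of the four, seen from the robot), then switch on the socket strip with its rocker, then press the talk bar of the desk microphone and finish while still holding it down. Everything is done by pressing with the fingertips: pick nothing up, press no other selector key, and leave the microphone and everything else standing where it is.

Things in the scene. Friction and masses are not known exactly. Their poses are not given: they have to be found in the camera images.
- selector: Aerial selector: grey case 140 deep x 230 wide mm, fixed, its panel tilted 0.22 rad, rising from 43 mm (front) to 73 mm (back) above the bench. Four white keys, 22 x 22 mm, in a row, 40 mm apart; left to right: aerial 1 (latched in at the start), 2, 3, dummy load (x = -26, y = -60 mm). Origin on the bench under the case's middle; x to its back (roughly away from the robot), y to its left, z up.
- load_key_top (a point): Centre of the top face of the dummy-load key, about 64 mm above the bench; moves with the key. Its z axis is the panel's normal (leaning 0.22 rad to the front), x up the slope, y to the left. The key stands 10 mm proud of the panel when out, 4 mm when in.
- load_key (a joint): Travel of the dummy-load key along the panel's normal, m: 0 = out, 0.006 = latched in. About 3.5 N moves it; it stays where it is left, so push it fully in. Aerial 1 comes out as it goes in.
- aerial2_key (a joint): Travel of the aerial 2 key (second from left), m: 0 = out, 0.006 = pushed in. Springs back. Not to be pressed.
- aerial3_key (a joint): Travel of the aerial 3 key (third from left, 40 mm to the left of the dummy-load key), m: 0 = out, 0.006 = pushed in. Springs back. Not to be pressed.
- strip: Socket strip: aluminium bar 228 x 60 x 47 mm, black end caps, fixed, with a black rocker on top at the end towards the robot, then three sockets; a plug and a charger in the last two rise to 80 mm above the bench, from 85 mm beyond the pivot on. Origin on the bench under the rocker's pivot; x along the strip to the sockets (the bar spans -44 to +184 mm), y left, z up.
- rocker_on_half (a point): Press point on the rocker's ON half (towards the robot): on its top face, middle line, 12 mm from the pivot; moves with it. Rocker: 36 x 26 mm, shallow V, pivot across the strip 52 mm above the bench. Off: this half slopes up 0.4 rad towards the robot, outer end 59 mm and this point 57 mm high. On: it lies level at 52 mm, 4 mm above its bezel.
- rocker (a joint): Angle of the rocker, rad: 0 = off, 0.4 = on. About 2.5 N on the outer end of the raised half (4 N at the press point) moves it; it stays where it is left, so push it fully over.
- mic: Desk microphone, loose, about 0.9 kg: grey base 170 deep x 120 wide mm, 24 mm high in front, 40 mm in its rear half, black talk bar over the front, thin neck with the head at the rear (from 35 to 105 mm behind the origin, up to 225 mm high). Origin on the bench under the base's middle; x from its front (talk bar) to its back (neck), y left, z up.
- talk_bar_press (a point): Press point on the talk bar: top face, middle line, 34 mm in front of the base's origin, 43 mm above the bench; moves with the bar. The bar is 72 mm wide and 46 mm deep (4 to 50 mm in front of the origin), hinged along its rear edge; this point is 30 mm from the hinge and goes down 4 mm.
- talk_bar (a joint): Angle of the talk bar, rad: 0 = up, 0.13 = fully down; it counts as talking from 0.09. Sprung: at the press point about 1.7 N starts it and 4 N holds it fully down; it comes up when let go.
- adapter: Bystander: loose coax adapter, a steel barrel 20 mm across and 40 mm tall, standing beside the microphone (on its left). Origin at the middle of its underside.
- solder_reel: Bystander: loose reel of solder wire, 50 mm across, 42 mm tall, standing beside the socket strip (on its left). Origin at the middle of its underside.
- flux_bottle: Bystander: loose small white bottle, 28 mm across, 62 mm tall, standing beside the selector (on its left). Origin at the middle of its underside.
- multimeter: Bystander: loose hand-held multimeter lying on its back, 160 x 76 x 37 mm. Origin at the middle of its underside.
- screwdriver: Bystander: loose screwdriver lying down, 170 mm long, handle 26 mm thick. Origin at the middle of its underside.
- mug: Bystander: loose mug, 80 mm across, 92 mm tall. Origin at the middle of its underside.
- parts_tray: Bystander: loose open parts tray, 130 x 100 x 35 mm. Origin at the middle of its underside.
There are look-alikes about, which are no part of the job. Leave any green look-alike of the mic alone.

How it is judged:
By the outcome, as a careful person would: the job done as asked, in the order asked, and still so for the second after the job is handed in, while the arm keeps its last pose, push and grip.
It also fails if it takes over 48 s, if anything falls off the work surface, if the arm or the gripper's body presses on something with over 40 N, if the wrist force passes 120 N, or if a joint passes its speed limit or range.

## Robot

A 7-joint arm with a two-finger parallel gripper is mounted at the origin on the work surface. World frame = base frame: x ahead of the robot, y to its left, z up, the work surface at z = 0. Lengths are in mm, angles in rad, forces in N, time in s.
With the tool pointing down it reaches from about 400 to 900 mm from the base axis. Payload 5.5 kg.
Tool frame: the origin (TCP) lies midway between the tips of the shut fingers; the grasp point (between the pads) lies 19 mm behind it; z points along the fingers, y is the line along which they close (so a half turn about z gives the same grasp; the last joint's range is limited). The gripper opens to 92 mm and grips with 3 to 60 N. Pads are 19 mm wide; open, the fingers measure 130 mm over their backs; the gripper's body (75 mm by 190 mm) begins 47 mm behind the grasp point.
Start: joints at [-1.025, 0.501, -0.427, 1.55, 0.221, 1.138, -0.21], TCP at [181.341, 624.192, 226.729] pointing down, gripper open.
Joint ranges: [-2.88, 2.88], [-0.31, 2.03], [-1.54, 1.56], [0.2, 2.42], [-1.41, 4.55], [0.19, 2.02], [-2.57, 2.57]. Speed limits (rad/s): [2.57, 2.57, 3.14, 3.14, 3.14, 3.14, 3.14].

## Interface

Orientations are given as [roll, pitch, yaw] about the fixed x, y, z axes, in that order (R = Rz(yaw) Ry(pitch) Rx(roll)).
In Python, from station import status, viewer, order gives the robot as it stands.
- The arm moves only by the shell command python3 -m inch 'ROWS'. ROWS is JSON, a list of rows, each a list of 3 entries, a list of its own where there are three numbers: the turn, a rotation vector about the tool's x, y, z in degrees, then the shift along the tool's x, y, z in cm, then the opening, from 0 (shut) to 1 (fully open). A call has 1 to 5 rows; each row shifts and turns the commanded pose from where the row before left it, along the tool's axes as they then stand; what a row does not reach is not made up. A row lasts 1/8 s, in which the tool goes at most 62.5 mm and 10.7 degrees, less where a joint would pass 70% of its speed; a pose out of reach is approached as far as the arm can. A call with a gripper value outside its range is refused whole. The fingers move at their own pace and stop on an object; the grip force is fixed at half the most. Time passes only in rows, so rows that do not move let the fingers close. It gives the time, the measured TCP pose, the force, the opening and the grip force at its end, in the units of the state.
- status.get_obs(): the state, without advancing time (a new reading comes with each control period).
- viewer.snapshot(name): name is "scene" or "top" or "wrist"; returns the picture (400x640x3 uint8, blue, green, red); there is no depth.
- viewer.camera_model(name): a dict with "fov_y" (degrees; the focal length in pixels is half the picture's height over the tangent of half this angle, whatever the lens; pixels are square), "cx", "cy" (the principal point, pixels), "rvec" (rotation vector, rad) and "tvec" (3), from world to camera coordinates, as OpenCV has them; the wrist camera has in their place "mount" (4x4, takes a point from camera to tool coordinates, whose origin is the TCP and whose axes are the flange's). Camera axes: x right, y down, z forward; pixel columns grow to the right and rows downward; lengths in mm; the calibration is good to about 2 mm. A picture is of the moment at which its call begins: read the wrist's pose just before it. camera_model takes no time and is no camera call.
- order.finish_job(): hands the job in; it is judged then, once.
The state is a dict: "time": time; "q": joint angles; "dq": joint speeds; "joint_torque": joint torques, N m; "position": TCP position; "tool_rot": TCP orientation; "ft_force": force on the tool from outside, world axes, zero at the start; "moment": the same for the moment, N m; "opening": opening from 0.0 (shut) to 1.0 (fully open); "finger_force": force on a finger pad.
Only numpy, scipy, OpenCV 4.12 (cv2) and the standard library are available. Lean on these libraries where they do the work, as an engineer would, in place of code of your own. Each camera call takes 0.05 s, during which the arm holds its last target. There are 200 camera calls.

## Working session

There is one attempt and no reset: what is moved stays moved. The work goes in short steps, Python scripts to look and compute and a shell command to move; the robot and the scene stay as the last step left them, time stands still between calls to the robot, and variables do not carry over. Pictures are saved under pics/ and viewed, at most 10 in all, crops included, and the job is handed in when it is done.

```bash
mkdir -p pics; ls
python3 - <<'E'
from station import status, viewer
import cv2
s=status.get_obs();print({k:s[k] for k in('time','position','tool_rot','opening','ft_force')})
for n in('top','scene'):
    print(n,viewer.camera_model(n)); cv2.imwrite(f'pics/{n}0.png',viewer.snapshot(n))
print(viewer.camera_model('wrist'))
E
```

```text
pics
{'time': 0.0, 'position': array([181.2116813 , 623.49473116, 225.67717178]), 'tool_rot': array([-3.13966108e+00, -8.13510751e-05,  2.85885146e+00]), 'opening': 1.001874292489203, 'ft_force': array([-1.28071461, -0.99027034,  0.66728145])}
top {'fov_y': 53.151458943867425, 'cx': 319.6741049585752, 'cy': 193.71646388659153, 'rvec': array([ 2.1550811 , -2.19850975,  0.10858881]), 'tvec': array([  24.77320178,  473.12825851, 1360.61153473])}
scene {'fov_y': 45.4200225601771, 'cx': 322.193359866194, 'cy': 201.78531069918745, 'rvec': array([ 1.37357623,  2.29088697, -0.80871127]), 'tvec': array([ 201.03604423, -281.23132298, 1934.04569945])}
{'fov_y': 65.59558083173543, 'cx': 318.92796911401626, 'cy': 196.55125799729063, 'mount': array([[ 4.20556406e-05, -9.64555159e-01, -2.63881306e-01,
         6.97464320e+01],
       [ 9.99999881e-01, -8.74203338e-05,  4.78917478e-04,
         2.01650321e-01],
       [-4.85010916e-04, -2.63881295e-01,  9.64555041e-01,
        -1.58263572e+02],
       [ 0.00000000e+00,  0.00000000e+00,  0.00000000e+00,
         1.00000000e+00]])}
```

View pics/top0.png

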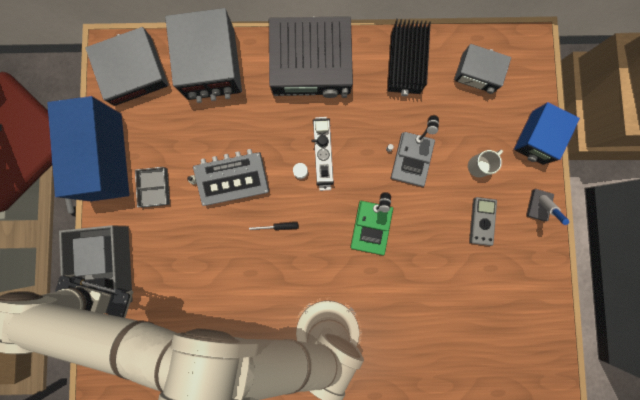

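View pics/scene0.png

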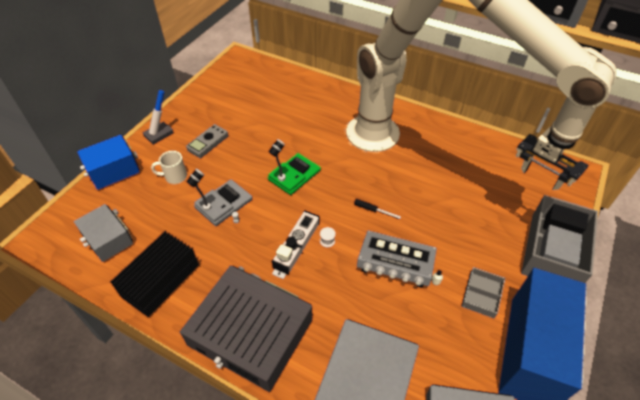

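The top view shows the selector keys at about (213,188), (225,186), (238,184) and (249,182), the strip at (322,153), the grey mic at (413,157) and the green look-alike mic at (372,227). The grey mic fits the description, and the adapter stands to its left at (390,148). I'll confirm all of this in one enlarged crop.

```bash
cat > h.py <<'E'
import numpy as np,cv2
from scipy.spatial.transform import Rotation as R
from station import status, viewer
def ray(n,px,z,T=None):
    """pixel -> world at height z. T: (pos,rpy) for wrist"""
    m=viewer.camera_model(n); f=200/np.tan(np.radians(m['fov_y']/2))
    d=np.array([(px[0]-m['cx'])/f,(px[1]-m['cy'])/f,1])
    if n=='wrist':
        A=R.from_euler('xyz',T[1]).as_matrix(); M=m['mount']
        o=A@M[:3,3]+T[0]; d=A@M[:3,:3]@d
    else:
        A=cv2.Rodrigues(m['rvec'])[0]; o=-A.T@m['tvec']; d=A.T@d
    return o+d*(z-o[2])/d[2]
def toolmove(target):
    s=status.get_obs(); A=R.from_euler('xyz',s['tool_rot']).as_matrix()
    return A.T@(np.array(target)-s['position'])/10
E
python3 - <<'E'
from h import *
im=cv2.imread('pics/top0.png')
cv2.imwrite('pics/crop.png',cv2.resize(im[110:260,185:445],None,fx=3,fy=3,interpolation=cv2.INTER_CUBIC))
for n,p,z in[('k4',(249,182),64),('k1',(213,188),64),('stripnear',(326,187),47),('stripfar',(321,119),47),('micbar',(409,173),43),('selnearR',(268,197),43)]: print(n,ray('top',p,z).round())
E
```

```text
k4 [514. 252.  64.]
k1 [496. 373.  64.]
stripnear [494.  -6.  47.]
stripfar [730.   6.  47.]
micbar [ 537. -292.   43.]
selnearR [464. 191.  43.]
```

View pics/crop.png

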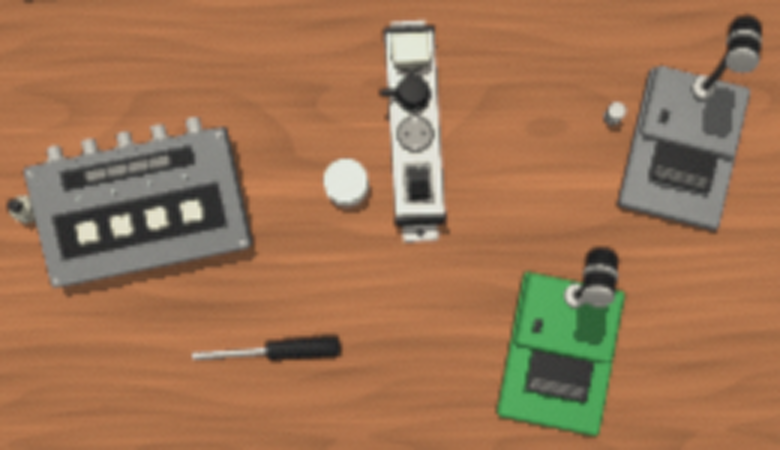

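The crop confirms it. The dummy-load key is the right-hand one at crop (191,211), the rocker is at (418,184), and the grey mic's talk bar is at (683,168). The green mic is the look-alike. I'll shut the fingers and align the yaw with the selector.

```bash
python3 -m inch '[[[0,0,-8.3],[0,0,0],0],[[0,0,-8.3],[0,0,0],0],[[0,0,-8.2],[0,0,0],0]]'
python3 - <<'E'
from h import *
for n,p,z in[('k4',(248.7,180.3),64),('rocker',(324.3,171.3),52),('mic',(412.7,166),43)]: print(n,ray('top',p,z).round())
print(toolmove([460,260,180]))
M=viewer.camera_model('wrist');f=200/np.tan(np.radians(M['fov_y']/2))
for z in (0,60,110):
  c=np.linalg.inv(M['mount'])@[0,0,z,1]; print(z,f*c[0]/c[2]+M['cx'],f*c[1]/c[2]+M['cy'])
E
```

```text
time: 0.48
position: [181.3, 623.8, 226.1]
tool_rot: [-3.141, -0.0, -2.987]
ft_force: [0.7, -0.1, -0.5]
opening: 0.721
finger_force: 0.0
k4 [520. 253.  64.]
rocker [547.  -2.  52.]
mic [ 561. -306.   43.]
[-21.92953541 -40.23781188   4.64146247]
0 319.4022948166653 242.82052395312814
60 319.22965636429103 209.6418025076648
110 319.14085931804834 192.57623906020274
```

```bash
python3 -m inch '[[[0,0,0],[-3.2,-4.2,0],0],[[0,0,0],[-3.2,-4.2,0.3],0],[[0,0,0],[-3.2,-4.2,0.5],0],[[0,0,0],[-3.2,-4.2,0.7],0],[[0,0,0],[-3.2,-4.2,0.7],0]]' >/dev/null; python3 -m inch '[[[0,0,0],[-3.2,-4.2,0.7],0],[[0,0,0],[-3.2,-4.2,0.7],0],[[0,0,0],[-3.2,-4.2,0.7],0],[[0,0,0],[-3.2,-4.2,0.7],0],[[0,0,0],[-3.2,-4.2,0.7],0]]'; python3 -m inch '[[[0,0,0],[0,0,0],0],[[0,0,0],[0,0,0],0]]'
python3 - <<'E'
from h import *
s=status.get_obs();print(s['position'],s['tool_rot'])
cv2.imwrite('pics/w1.png',viewer.snapshot('wrist'))
print(viewer.camera_model('wrist')['mount'][:3,3], toolmove([565,255,170]))
E
```

```text
time: 1.72
position: [561.4, 255.3, 169.2]
tool_rot: [-3.141, -0.001, -2.991]
ft_force: [-0.1, 0.2, 0.3]
opening: 0.007
finger_force: 0.0
time: 1.98
position: [559.8, 257.0, 169.2]
tool_rot: [3.141, -0.001, -2.992]
ft_force: [-0.3, 0.2, -0.4]
opening: 0.008
finger_force: 0.0
[559.83429094 257.00194213 169.18310567] [ 3.14099672e+00 -1.45501077e-03 -2.99185021e+00]
[  69.78208751   -0.3622648  -158.26475418] [-0.51118415 -0.3849197  -0.05266162]
```

View pics/w1.png

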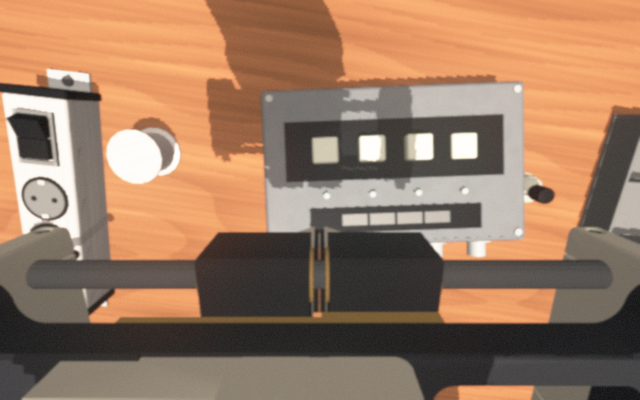

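The wrist view (upside down, so image left is the robot's right) shows the keys at (325,150), (372,148), (419,147) and (464,146). The dummy-load key is at (325,150). The rocker is at (35,137), with the ON half (towards the robot) at the top.

Run:
```python
from h import *
T=(np.array([559.83,257.0,169.18]),[3.14099672e+00,-1.45501077e-03,-2.99185021e+00])
P=[ray('wrist',p,z,T) for p,z in(((325,150),64),((372,148),64),((419,147),64),((464,146),58),((35,137),52))]
for p in P: print(p.round(1))
print([np.linalg.norm(P[i+1]-P[i]).round(1) for i in range(3)])
d=P[2]-P[0];yaw=np.arctan2(-d[0],d[1]);print('yaw',yaw)
t=P[0];n=np.array([-np.sin(.22)*np.cos(yaw),-np.sin(.22)*np.sin(yaw),np.cos(.22)])
print('pre',t+30*n, toolmove(t+30*n))
```

```text
[520.9 256.2  64. ]
[513.4 295.2  64. ]
[506.6 334.2  64. ]
[500.3 374.4  58. ]
[548.9   4.4  52. ]
[np.float64(39.7), np.float64(39.6), np.float64(41.1)]
yaw 0.1814089662270935
pre [514.48994021 255.01312898  93.27692348] [4.473322   0.37224793 7.62577334]
```

```bash
python3 -m inch '[[[0,-6.3,0],[4.5,0.4,3.5],0],[[0,-6.3,0],[0,0,4.1],0],[[0,0,0],[0,0,0],0],[[0,0,0],[0,0,0],0]]'
python3 - <<'E'
from h import *
print(toolmove([520.9,256.2,64]),status.get_obs()['tool_rot'])
E
```

```text
time: 2.52
position: [521.4, 256.6, 96.0]
tool_rot: [3.141, 0.221, -2.99]
ft_force: [1.1, 0.5, 0.3]
opening: 0.004
finger_force: 0.0
[ 0.75574553 -0.03208918  3.10774569] [ 3.14076507  0.22128295 -2.99030961]
```

```bash
python3 -m inch '[[[0,0,0],[0.75,0,1.2],0],[[0,0,0],[0,0,1.2],0],[[0,0,0],[0,0,0.4],0],[[0,0,0],[0,0,0.3],0],[[0,0,0],[0,0,0],0]]';python3 -m inch '[[[0,0,0],[0,0,0.2],0],[[0,0,0],[0,0,0.2],0],[[0,0,0],[0,0,0.1],0],[[0,0,0],[0,0,0],0]]'
```

```text
time: 3.15
position: [519.5, 254.6, 61.9]
tool_rot: [3.141, 0.22, -2.992]
ft_force: [-0.6, -0.1, -0.1]
opening: 0.006
finger_force: 0.0
time: 3.65
position: [520.5, 255.0, 58.6]
tool_rot: [-3.141, 0.221, -2.991]
ft_force: [-8.3, -2.5, 15.2]
opening: 0.005
finger_force: 8.7
```

17 N against the 3.5 N that moves the key, at the latched height of about 58 mm, means it has reached its stop. I'll retract along the normal and look while moving on to the rocker.

```bash
python3 -m inch '[[[0,0,0],[0,0,0.1],0],[[0,0,0],[0,0,0],0],[[0,0,0],[0,0,-4],0],[[0,6.3,0],[-2,0,-4],0],[[0,6.3,0],[-2,0,-2],0]]'
python3 - <<'E'
from h import *
print(toolmove([575,50,165]))
E
```

```text
time: 4.28
position: [540.5, 259.0, 164.1]
tool_rot: [3.139, 0.0, -2.989]
ft_force: [1.1, 1.6, -0.6]
opening: 0.006
finger_force: 0.0
[ -0.24322043 -21.1810093   -0.1431307 ]
```

```bash
python3 -m inch '[[[0,0,2],[-0.5,-5,0],0],[[0,0,2],[-0.5,-5,0],0],[[0,0,2],[-0.5,-5,0],0],[[0,0,0],[-0.5,-5,0],0],[[0,0,0],[0,0,0],0]]'; python3 -m inch '[[[0,0,0],[0,0,0],0]]'
python3 - <<'E'
from h import *
s=status.get_obs();print(s['position'],s['tool_rot'])
cv2.imwrite('pics/w2.png',viewer.snapshot('wrist'))
E
```

```text
time: 4.9
position: [580.3, 54.1, 160.2]
tool_rot: [-3.138, -0.0, -3.105]
ft_force: [0.4, 1.1, -0.5]
opening: 0.006
finger_force: 0.0
time: 5.03
position: [579.5, 61.2, 160.6]
tool_rot: [3.141, -0.0, -3.097]
ft_force: [-0.0, 0.6, 0.4]
opening: 0.006
finger_force: 0.0
[579.48249514  61.22929326 160.58435002] [ 3.14080848e+00 -4.50163921e-05 -3.09658056e+00]
```

View pics/w2.png

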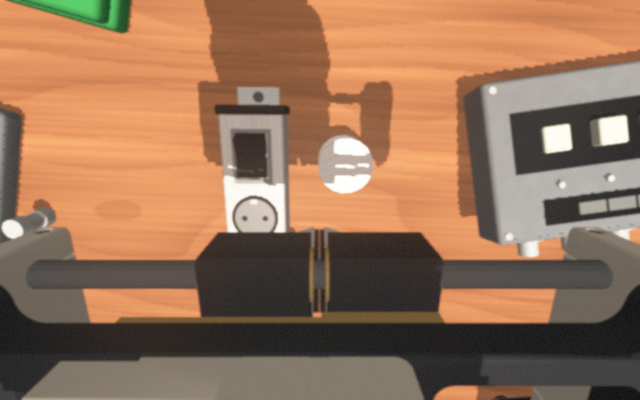

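The rocker is at about (252,155) and the selector keys at (557,138) and (610,130). An enlargement of both will confirm that the key is latched.

Run:
```python
from h import *
im=cv2.imread('pics/w2.png')
a=cv2.resize(im[90:190,510:640],None,fx=4,fy=4,interpolation=cv2.INTER_CUBIC)
b=cv2.resize(im[90:190,205:300],None,fx=4,fy=4,interpolation=cv2.INTER_CUBIC)[:, :280]
cv2.imwrite('pics/c2.png',np.hstack([a,b]))
```

```text
(no output)
```

View pics/c2.png

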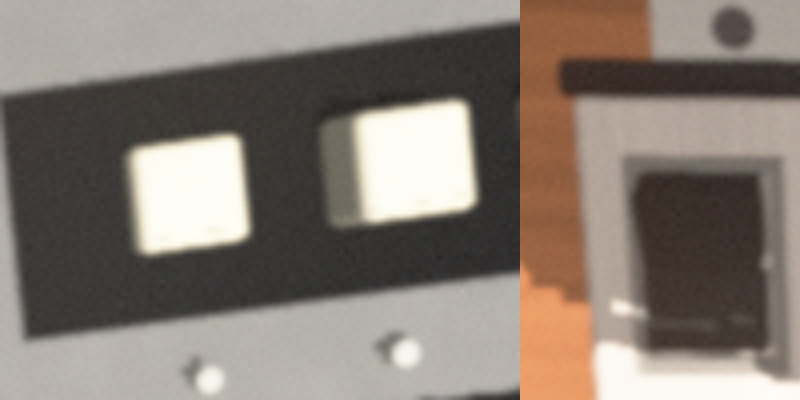

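The dummy-load key is clearly in: no side face shows, while its neighbour stands proud. The bezel's centre is at about (250.5,156).

Run:
```python
from h import *
T=(np.array([579.48,61.23,160.58]),[3.14080848e+00,-4.5e-05,-3.09658056e+00])
b=ray('wrist',(250.5,156),48,T);s=ray('wrist',(254.5,215),47,T);c=ray('wrist',(252,109),47,T);o=ray('wrist',(250,134),59,T)
for x in(b,s,c,o):print(x.round(1))
d=(s-c)[:2];d/=np.linalg.norm(d);print('yaw',np.arctan2(d[1],d[0]),'cap-bezel',np.linalg.norm((b-c)[:2]),np.linalg.norm((b-o)[:2]))
t=np.r_[b[:2]-13*d,57];print(t,toolmove(t))
```

```text
[5.499e+02 1.000e-01 4.800e+01]
[604.4   2.9  47. ]
[510.2   1.7  47. ]
[530.1   2.3  59. ]
yaw 0.012645461862998147 cap-bezel 39.65254913416952 19.865504134575104
[ 5.36860719e+02 -5.53695490e-02  5.70000000e+01] [ 4.53569608 -6.03775229 10.35750834]
```

```bash
python3 -m inch '[[[0,0,0],[2.3,-3,2],0],[[0,0,0],[2.3,-3,2],0],[[0,0,0],[0,0,3],0],[[0,0,0],[0,0,0.5],0],[[0,0,0],[0,0,0],0]]'; python3 -m inch '[[[0,0,0],[0,0,0],0]]'
python3 - <<'E'
from h import *
print(toolmove([536.5,0.3,52]))
E
```

```text
time: 5.7
position: [536.7, 0.6, 86.0]
tool_rot: [3.141, 0.0, -3.094]
ft_force: [-0.3, 0.2, -0.1]
opening: 0.005
finger_force: 0.0
time: 5.82
position: [537.5, -0.0, 86.8]
tool_rot: [3.141, 0.002, -3.094]
ft_force: [-0.4, -0.6, -0.3]
opening: 0.006
finger_force: 0.0
[0.10733614 0.03811617 3.48284908]
```

```bash
python3 -m inch '[[[0,0,0],[0.1,0,1.4],0],[[0,0,0],[0,0,1.2],0],[[0,0,0],[0,0,0.4],0],[[0,0,0],[0,0,0.3],0],[[0,0,0],[0,0,0],0]]';python3 -m inch '[[[0,0,0],[0,0,0.2],0],[[0,0,0],[0,0,0.1],0],[[0,0,0],[0,0,0],0]]'
```

```text
time: 6.45
position: [535.2, -1.3, 52.5]
tool_rot: [3.142, -0.0, -3.096]
ft_force: [0.6, 0.5, 1.2]
opening: 0.004
finger_force: 0.0
time: 6.82
position: [535.8, -1.3, 52.0]
tool_rot: [-3.141, 0.001, -3.096]
ft_force: [-8.6, -0.4, 22.5]
opening: 0.006
finger_force: 11.1
```

```bash
python3 -m inch '[[[0,0,0],[0,0,0.1],0],[[0,0,0],[0,0,0],0],[[0,0,0],[0,0,-4],0],[[0,0,0],[0,0,-5],0],[[0,0,0],[0.2,-4,-1.5],0]]'; python3 -m inch '[[[0,0,0],[0.2,-5,0],0],[[0,0,0],[0.2,-5,0],0],[[0,0,0],[0.2,-5,0],0],[[0,0,0],[0.2,-5,0],0],[[0,0,8],[0.2,-5,0],0]]';python3 -m inch '[[[0,0,8],[0,0,0],0],[[0,0,0],[0,0,0],0],[[0,0,0],[0,0,0],0]]';  python3 - <<'E'
from h import *
s=status.get_obs();print(s['position'],s['tool_rot'])
cv2.imwrite('pics/w3.png',viewer.snapshot('wrist'))
E
```

```text
time: 7.45
position: [538.2, -37.9, 157.4]
tool_rot: [3.14, 0.007, -3.09]
ft_force: [0.5, -0.1, -0.0]
opening: 0.006
finger_force: 0.0
time: 8.07
position: [536.6, -293.5, 153.8]
tool_rot: [-3.141, 0.001, 3.044]
ft_force: [0.4, 0.6, -0.3]
opening: 0.004
finger_force: 0.0
time: 8.45
position: [536.9, -290.4, 153.6]
tool_rot: [3.141, 0.0, 2.912]
ft_force: [1.1, 1.4, -0.2]
opening: 0.003
finger_force: 0.0
[ 536.9278434  -290.38341966  153.625905  ] [3.14111171e+00 1.03386839e-04 2.91207551e+00]
```

View pics/w3.png

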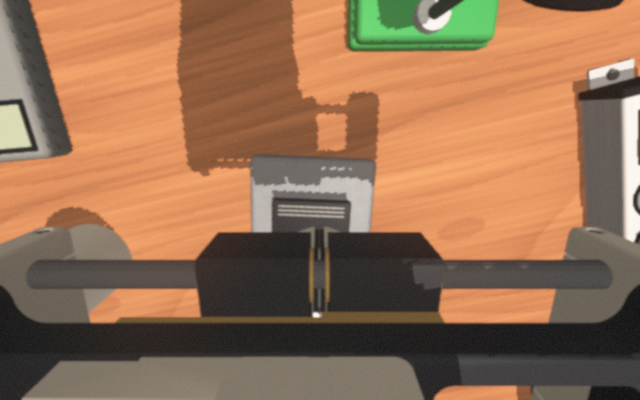

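The talk bar's front edge runs from (273,200) to (350,201) and the base's front edge from (251,158) to (375,160). The mic is grey, and the green one lies behind at the top.

Run:
```python
from h import *
T=(np.array([536.93,-290.38,153.63]),[3.14111171e+00,1.03386839e-04,2.91207551e+00])
r=lambda p,z:ray('wrist',p,z,T)
a,b=r((273,200),42),r((350,201),42);c,d=r((252,160),24),r((375,162),24)
print(a,b,np.linalg.norm(a-b),c,d,np.linalg.norm(c-d))
e=(b-a);yaw=np.arctan2(-e[0],e[1]);e=d-c;y2=np.arctan2(-e[0],e[1]);print(yaw,y2)
y=(yaw+y2)/2;u=np.array([np.cos(y),np.sin(y),0])
m=(a+b)/2;n=(c+d)/2;print(m,n,(m-n)@u)
t=m+17*u;t[2]=43;t2=n+51*u;print(t,t2,toolmove(t))
```

```text
[ 534.70658302 -332.16865981   42.        ] [ 551.48637029 -264.55976372   42.        ] 69.66006094375729 [ 497.24725935 -344.77423907   24.        ] [ 525.17573581 -233.53147965   24.        ] 114.69503616126461
-0.2432735088931962 -0.24597495564556798
[ 543.09647666 -298.36421176   42.        ] [ 511.21149758 -289.15285936   24.        ] 33.16662593916039
[ 559.59035948 -302.48147171   43.        ] [ 560.69314605 -301.50463919   24.        ] [-2.47873853 -0.66826633 11.07265205]
```

```bash
python3 -m inch '[[[0,0,0],[-2.3,-0.7,3],0],[[0,0,0],[0,0,3.5],0],[[0,0,0],[0,0,3],0],[[0,0,0],[0,0,0.7],0],[[0,0,0],[0,0,0],0]]'; python3 -m inch '[[[0,0,0],[0,0,0],0]]'
python3 - <<'E'
from h import *
print(toolmove([560,-302.2,43]))
E
```

```text
time: 9.12
position: [557.5, -303.2, 51.9]
tool_rot: [3.141, -0.0, 2.909]
ft_force: [0.5, 0.3, 0.3]
opening: 0.003
finger_force: 0.0
time: 9.25
position: [558.5, -304.1, 53.4]
tool_rot: [-3.141, 0.003, 2.908]
ft_force: [0.8, -0.6, 1.0]
opening: 0.006
finger_force: 0.0
[-0.1042334   0.21856938  1.03670529]
```

```bash
python3 -m inch '[[[0,0,0],[-0.1,0.1,0.6],0],[[0,0,0],[0,0,0.4],0],[[0,0,0],[0,0,0.2],0],[[0,0,0],[0,0,0.1],0],[[0,0,0],[0,0,0],0]]';  python3 -m inch '[[[0,0,0],[0,0,0.1],0],[[0,0,0],[0,0,0],0]]'
```

```text
time: 9.88
position: [559.1, -303.0, 40.4]
tool_rot: [-3.141, 0.001, 2.908]
ft_force: [-2.5, 2.5, 10.8]
opening: 0.005
finger_force: 5.8
time: 10.12
position: [559.1, -303.1, 40.1]
tool_rot: [-3.141, 0.001, 2.908]
ft_force: [-4.3, 2.6, 15.9]
opening: 0.007
finger_force: 8.6
```

The force reads 16 N and is stiff at z = 40, so the bar is fully down. I'll make one check of the scene before handing in.

Run:
```python
from h import *
im=viewer.snapshot('scene');old=cv2.imread('pics/scene0.png')
f=lambda i:cv2.resize(i[150:290,180:445],None,fx=3,fy=2.1*1.0,interpolation=cv2.INTER_CUBIC)
cv2.imwrite('pics/s1.png',np.vstack([f(old),f(im)]))
print(status.get_obs()['ft_force'])
```

```text
[-5.09021185  3.07128058 16.11130088]
```

View pics/s1.png

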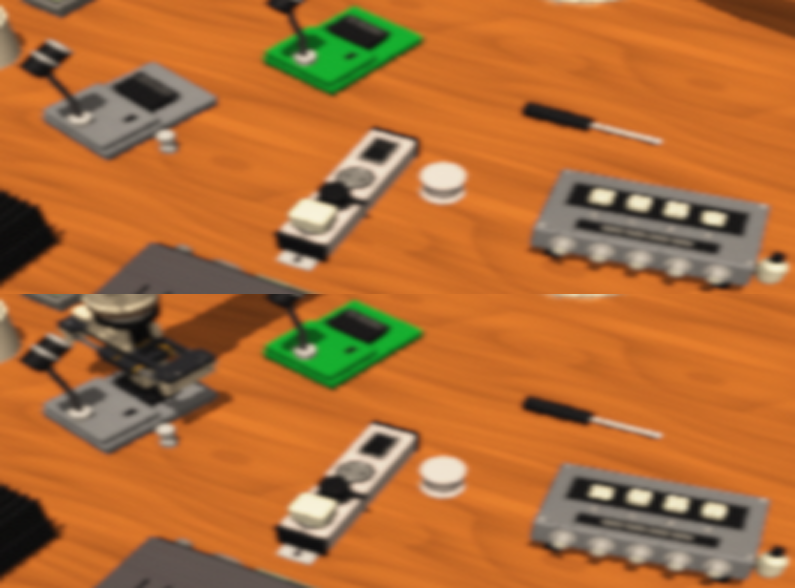

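In the before/after view nothing has shifted. The dummy-load key at lower (601,492) sits lower, the rocker face has changed, and the gripper is on the talk bar. Handing in now.

```bash
python3 -c "
from station import order
print(order.finish_job())"
```

```text
the job is handed in; nothing more can be done
None
```

I pushed the dummy-load key in, switched the socket strip's rocker on, and handed the job in at about 10 s of the 48 s allowed, still holding the talk bar down at about 16 N; the scene camera showed nothing else moved.

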